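# Test the plate-holder clamp with the probe and hold it open

### The job

Take the orange tester probe out of its stand and touch its steel tip for about half a second on the brass pad of the red test point, then likewise on the blue one. Then, with the probe's steel stem against the grooved side of the yellow tab, swing the sprung blue clamp arm round to its stop and finish holding it there with the probe in the gripper, its tip clear of the base plate, nothing let go and the hand itself not touching the plate holder, so that I can read the tester and lift the plate out. Leave the well plate in its nest and the other things on the bench where they are.

Things in the scene. Friction and masses are not known exactly. Their poses are not given: they have to be found in the camera images.
- probe: loose cordless tester, 156 mm long, about 70 g, upright in its stand, tip down. Origin at the tip, z up along it. Steel stem 8 mm diameter, ball end, z 0 to 80; black collar 26 mm diameter z 80 to 86; orange handle 18 mm square z 86 to 156, faces along its x and y: grip it at about z 125. Lift it straight up 85 mm or more to clear the stand
- probe_tip (a point): the probe's tip, at its origin
- stand: fixed grey block 60 x 60 mm, 85 mm high, with a 15 mm vertical hole through its middle; the probe's collar rests on its top, the stem hangs in the hole (tip 5 mm above the bench). Origin centre of its underside
- red_point: fixed test point on the plate holder's base: red disc 32 mm diameter, 14 mm high, with a brass pad 16 mm diameter on top, 18 mm high in all. Origin centre of its underside. It and the blue one may be at either of two places
- red_point_top (a point): centre of the red point's brass pad, on its upper face (30 mm above the bench)
- blue_point: the same with a blue disc
- blue_point_top (a point): centre of the blue point's brass pad, on its upper face (30 mm above the bench)
- holder: fixed plate holder: aluminium base plate 12 mm thick, reaching from x -135 to 85 and y -120 to 135 mm about its origin, which is on the bench; its z is up and its yaw varies. The plate's nest takes x -18 to 68, y -104 to 24. It carries the clamp pivot at x -20, y 50 mm
- clamp_angle (a joint): angle of the blue clamp arm about its vertical pivot: 0 closed against the plate (where its spring keeps it), 0.8 rad at the stop, fully open, where a black post marks it; growing values turn counter-clockwise seen from above. The spring torque rises from about 0.08 N m to 0.18 N m, some 2 N at the tab at the stop; let go, it swings back
- clamp: blue clamp arm. Origin on its vertical pivot axis, 30 mm above the bench; x and y are the holder's at joint value 0 and turn with the arm. The arm runs along its -x, 12 mm wide, 31 to 39 mm above the bench, to the yellow tab: upright, centred at x -90, 28 mm long in x, 6 mm thick, 30 to 56 mm above the bench. The tab's +y side has an upright groove 18 mm wide between lips
- tab_face (a point): centre of the floor of the yellow tab's groove, facing the arm's +y (away from the plate at start): arm x -90, y 3 mm, 43 mm above the bench. The lips stand out to y 13. An 8 mm stem pressed on it has its axis at arm y 7 mm. Push it in the arm's -y, following the arc of 90 mm radius
- plate: loose white 24-well plate 86 x 128 x 14.5 mm in the holder's nest, its underside 12 mm above the bench; leave it
- beaker: loose glass beaker, 70 mm diameter, 90 mm high; bystander
- bottle: loose amber bottle with a blue cap, 60 mm diameter, 130 mm high; bystander
- tube_rack: loose green tube rack 80 x 160 mm, 80 mm high; bystander
- dishes: loose stack of three culture dishes, 90 mm diameter, 41 mm high; bystander
- driver: loose screwdriver lying on the bench; bystander
Mind the look-alikes: they are no part of the job. What is shaped like the probe but purple is not meant.

How it is judged:
By the outcome, as a careful person would: the job done as asked, in the order asked, and still so for the second after the job is handed in, while the arm keeps its last pose, push and grip.
It also fails if it takes over 58 s, if anything falls off the work surface, if the arm or the gripper's body presses on something with over 40 N, if the wrist force passes 120 N, or if a joint passes its speed limit or range.

### The arm

A 7-joint arm with a two-finger parallel gripper is mounted at the origin on the work surface. World frame = base frame: x ahead of the robot, y to its left, z up, the work surface at z = 0. Lengths are in m, angles in rad, forces in N, time in s.
With the tool pointing down it reaches from about 0.4 to 0.875 m from the base axis. Payload 6.5 kg.
Tool frame: the origin (TCP) lies midway between the tips of the shut fingers; the grasp point (between the pads) lies 19 mm behind it (r.hold_point_z is the distance from the TCP to the grasp point, in m); z points along the fingers, y is the line along which they close (so a half turn about z gives the same grasp; the last joint's range is limited). The gripper opens to 85 mm and grips with 20 to 120 N. Pads are 22 mm wide; open, the fingers measure 114 mm over their backs; the gripper's body (76 mm by 85 mm) begins 54 mm behind the grasp point. The pads swing forward as they close: fully open they stand 13 mm farther back than shut.
Start: joints at [-1.399, 0.536, -0.004, 1.538, 0.003, 1.067, -0.071], TCP at [0.153, 0.632, 0.231] pointing down, gripper open.
Joint ranges: [-2.7, 2.7], [-0.37, 2.16], [-1.27, 1.26], [0.24, 2.4], [-1.31, 4.45], [0.19, 1.91], [-2.76, 2.76]. Speed limits (rad/s): [2.39, 2.39, 3.14, 3.14, 3.14, 3.14, 3.14].

### API

Orientations are given as a rotation vector (axis times angle).
In Python, from plant import r gives the robot as it stands.
- The arm moves only by the tool drive_tool, never from a script. Its argument "targets" is a list of rows, each an object with "travel": the shift along the tool's x, y, z in m, a list of three; "turn": the turn about the tool's z in rad; "fingers": the opening in per cent of the stroke, from 0 (shut) to 100 (fully open). In form: [{"travel": [tx, ty, tz], "turn": turn, "fingers": fingers}, ...]. A call has 1 to 8 rows; each row shifts and turns the commanded pose from where the row before left it, along the tool's axes as they then stand; what a row does not reach is not made up. A row lasts 1/12 s, in which the tool goes at most 41.7 mm and 7.16 degrees, less where a joint would pass 70% of its speed; a pose out of reach is approached as far as the arm can. A call with a gripper value outside its range is refused whole. The fingers move at their own pace and stop on an object; "grip_force" is the grip in N (left out, the last holds). Time passes only in rows, so rows that do not move let the fingers close. It gives the time, the measured TCP pose, the force, the opening and the grip force at its end, in the units of the state.
- r.get_obs(): the state, without advancing time (a new reading comes with each control period).
- r.get_image(name): name is "scene" or "top" or "wrist"; returns a dict with "pixels" (400x640x3 uint8, blue, green, red), "depth" (400x640 float32, m along the optical axis (not along the pixel's ray), 0 where there is no reading), "fx", "fy", "cx", "cy" (pixels), "dist_coeffs" ([k1, k2, p1, p2, k3] as OpenCV has them; the pictures are not rectified), "R" (3x3) and "t" (3): a world point X has camera coordinates R X + t. Camera axes: x right, y down, z forward; pixel columns grow to the right and rows downward; lengths in m; the calibration is good to about 2 mm. A picture is of the moment at which its call begins.
- r.finish_job(): hands the job in; it is judged then, once.
Trained networks look in a picture, given as the dict that the camera call returned (one of the last four; its "shot" number tells which), for a name from the list of things; names that differ only in an ending like _2 or _b are one class to them, and where a whole thing is asked for, a point or a joint stands for the part that bears it (a point fixed in the world has none). Each returns a list of dicts, best first, with "conf" (0 to 1); they miss things now and then, are a little off and sometimes report something else, mostly with a low value. They report only what shows in the picture. A call takes as long as a camera call. They do not tell look-alikes from the thing itself.
- r.boxes_of(picture, thing): "box" ([left, top, right, bottom] in pixels, round what is visible of it).
- r.trace(picture, thing): "mask" (400x640 bool, what is visible of it) and "box" ([left, top, right, bottom] in pixels, round what is visible of it).
The state is a dict: "time": time; "joint_positions": joint angles; "qvel": joint speeds; "joint_efforts": joint torques, N m; "position": TCP position; "eef_rot": TCP orientation; "wrist_force": force on the tool from outside, world axes, zero at the start; "wrist_torque": the same for the moment, N m; "width": opening from 0.0 (shut) to 1.0 (fully open); "gripper_force": force on a finger pad.
Only numpy, scipy, OpenCV 4.12 (cv2) and the standard library are available. Lean on these libraries where they do the work, as an engineer would, in place of code of your own. Each camera call takes 0.05 s, during which the arm holds its last target. There are 200 camera calls.

## Working session

There is one attempt and no reset: what is moved stays moved. The work goes in short steps, Python scripts to look and compute and a tool call to move; the robot and the scene stay as the last step left them, time stands still between calls to the robot, and variables do not carry over. Pictures are saved under pics/ and viewed, at most 10 in all, crops included, and the job is handed in when it is done.

Besides the shell and the picture viewer there is one more tool, called after "Request:" as name(argument=value, ...) on one line, values as JSON. drive_tool: Moves the arm, as the interface text tells. Its arguments: {"type":"object","properties":{"targets":{"type":"array","items":{"type":"object","properties":{"travel":{"type":"array","items":{"type":"number"}},"turn":{"type":"number"},"fingers":{"type":"number"}}}},"grip_force":{"type":"number"}},"required":["targets"]}

```bash
mkdir -p pics; ls
python3 - <<'E'
from plant import r
import cv2,numpy as np,pickle
o=r.get_obs();print({k:np.round(v,3) for k,v in o.items()}, r.hold_point_z)
for n in("top","scene"):
    p=r.get_image(n);cv2.imwrite(f"pics/{n}0.png",p["pixels"]);pickle.dump(p,open(f"{n}0.pkl","wb"))
    print(n,p["fx"],p["R"].round(3).tolist(),p["t"].round(3))
    for th in["probe","stand","red_point","blue_point","holder","clamp","plate"]:
        print(th,[(np.round(b["box"]).astype(int).tolist(),round(b["conf"],2)) for b in r.boxes_of(p,th)[:4]])
E
```

```text
pics
{'time': np.float64(0.0), 'joint_positions': array([-1.399,  0.537, -0.004,  1.539,  0.003,  1.067, -0.071]), 'qvel': array([-0.001, -0.   , -0.001,  0.002, -0.002,  0.001,  0.001]), 'joint_efforts': array([-0.0000e+00, -5.8342e+01,  1.0480e+00, -2.5911e+01,  1.2000e-02,
        9.0000e-03, -0.0000e+00]), 'position': array([0.153, 0.631, 0.23 ]), 'eef_rot': array([-3.720e-01, -3.119e+00,  3.000e-03]), 'wrist_force': array([-0.715,  0.19 , -0.332]), 'wrist_torque': array([-0.044, -0.012,  0.026]), 'gripper_force': np.float64(0.0), 'width': np.float64(1.0)} 0.0187
top 427.00361656717513 [[-0.0, -1.0, -0.004], [-0.991, 0.001, -0.134], [0.134, 0.004, -0.991]] [0.027 0.535 1.241]
probe [([219, 229, 237, 240], 0.66), ([207, 201, 222, 209], 0.58)]
stand [([208, 196, 234, 221], 0.63)]
red_point [([298, 139, 389, 218], 0.58), ([309, 149, 318, 160], 0.42)]
blue_point [([450, 182, 480, 203], 0.61), ([366, 197, 376, 208], 0.5)]
holder [([297, 142, 389, 218], 0.71)]
clamp [([321, 156, 336, 207], 0.57)]
plate [([336, 148, 381, 180], 0.88), ([325, 157, 340, 207], 0.64)]
scene 507.9176428666914 [[-0.871, 0.491, -0.003], [0.405, 0.714, -0.571], [-0.278, -0.499, -0.821]] [ 0.439 -0.19   1.656]
probe [([372, 260, 386, 283], 0.71), ([410, 275, 429, 304], 0.56), ([390, 240, 403, 269], 0.52)]
stand [([360, 266, 392, 305], 0.68)]
red_point []
blue_point [([286, 170, 300, 178], 0.43), ([263, 198, 318, 220], 0.3)]
holder [([235, 170, 332, 252], 0.98), ([359, 271, 392, 307], 0.15)]
clamp [([264, 198, 319, 221], 0.55)]
plate [([239, 177, 282, 222], 0.69), ([269, 235, 280, 245], 0.64), ([262, 201, 317, 219], 0.52)]
```

Run:
```python
import cv2
a=cv2.imread("pics/top0.png")[115:275,180:500];cv2.imwrite("pics/t1.png",cv2.resize(a,(800,400),interpolation=cv2.INTER_CUBIC))
a=cv2.imread("pics/scene0.png")[150:330,210:450];cv2.imwrite("pics/s1.png",cv2.resize(a,(800,600),interpolation=cv2.INTER_CUBIC))
```

```text
(no output)
```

View pics/t1.png

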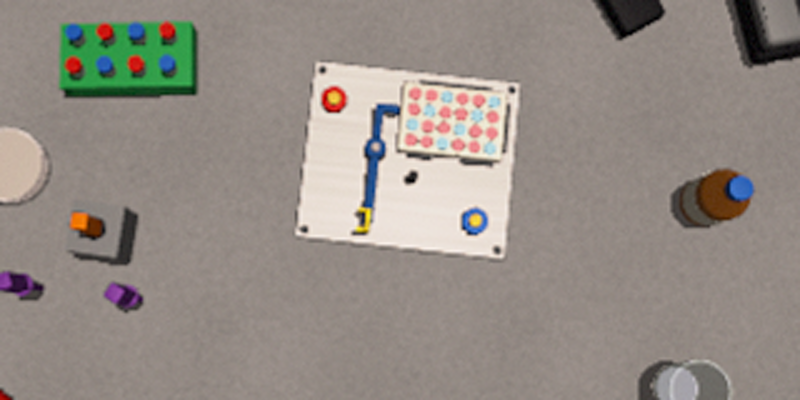

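View pics/s1.png

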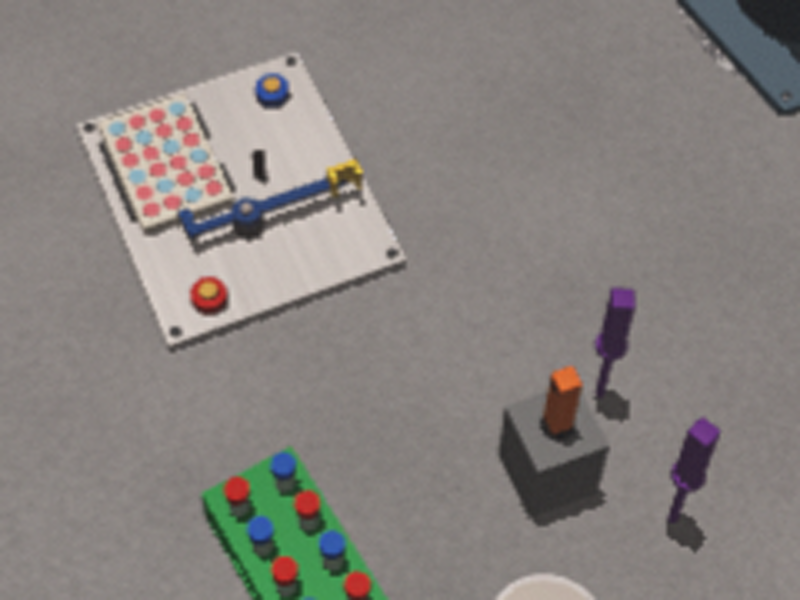

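The orange probe is at top pixel (214,204), in the grey stand. The purple look-alikes are at (187,228) and (229,233). The red point is at about (313,154), the blue point at (370,203), the yellow tab at (326,203) and the stop post at (344,186).

```bash
cat > h.py <<'E'
import numpy as np,cv2
from scipy.spatial.transform import Rotation as Ro
def ray(p,uv):
    K=np.array([[p["fx"],0,p["cx"]],[0,p["fy"],p["cy"]],[0,0,1]])
    n=cv2.undistortPoints(np.array(uv,float).reshape(-1,1,2),K,np.array(p["dist_coeffs"],float)).reshape(-1,2)
    d=np.c_[n,np.ones(len(n))]@p["R"]; return -p["R"].T@p["t"],d
def atz(p,uv,z):
    c,d=ray(p,uv); return c+d*((z-c[2])/d[:,2])[:,None]
def hsv(p): return cv2.cvtColor(p["pixels"],cv2.COLOR_BGR2HSV)
def blobs(p,lo,hi,n=4,mina=8):
    m=cv2.inRange(hsv(p),lo,hi); k,l,s,c=cv2.connectedComponentsWithStats(m)
    return [(c[i],s[i],l==i) for i in sorted(range(1,k),key=lambda i:-s[i][4])[:n] if s[i][4]>=mina]
def world(p,mask):
    v,u=np.nonzero(mask&(p["depth"]>0)); c,d=ray(p,np.c_[u,v]); return c+d*p["depth"][v,u][:,None]
E
python3 - <<'E'
import pickle,numpy as np,cv2
from h import *
for n in("top","scene"):
    p=pickle.load(open(n+"0.pkl","rb"));print(n)
    for nm,lo,hi,z in[("orange",(5,150,120),(15,255,255),.161),("brassy/yellow",(16,110,120),(32,255,255),.03),("red",(0,180,120),(4,255,255),.026),("blue",(100,120,60),(118,255,255),.026)]:
        for c,s,m in blobs(p,lo,hi,7):
            w=world(p,m);print(nm,c.round(1),s[4],atz(p,[c],z)[0].round(3),"zmax",w[:,2].max().round(3) if len(w) else 0)
    if n=="top":
        m=cv2.inRange(hsv(p),(0,0,165),(180,60,255));k,l,s,c=cv2.connectedComponentsWithStats(m)
        i=l[170,325];
        for i in np.argsort(-s[:,4])[:4]: print(s[i],c[i])
        i=[j for j in np.argsort(-s[:,4]) if abs(c[j][0]-343)<15 and s[j][4]<20000][0]
        v,u=np.nonzero(l==i);b=cv2.minAreaRect(atz(p,np.c_[u,v],.012)[:,:2].astype(np.float32));print(b,cv2.boxPoints(b))
E
```

```text
top
orange [211.4 203. ] 45 [0.494 0.302 0.161] zmax 0.165
orange [314.2 152.8] 9 [0.632 0.025 0.161] zmax 0.032
brassy/yellow [430.1  94.8] 190 [ 0.846 -0.334  0.03 ] zmax 0.102
brassy/yellow [325.4 202.7] 35 [ 0.509 -0.008  0.03 ] zmax 0.061
brassy/yellow [313.2 153.8] 19 [0.659 0.029 0.03 ] zmax 0.037
brassy/yellow [369.6 202.8] 16 [ 0.509 -0.14   0.03 ] zmax 0.036
red [171.7 269.5] 242 [0.312 0.446 0.026] zmax 0.031
red [312.8 155. ] 40 [0.656 0.03  0.026] zmax 0.033
red [221.6 127.3] 29 [0.744 0.311 0.026] zmax 0.084
red [233.9 140.4] 27 [0.702 0.272 0.026] zmax 0.085
red [246.7 126.8] 25 [0.745 0.234 0.026] zmax 0.085
red [209.  140.6] 25 [0.702 0.349 0.026] zmax 0.086
blue [330.  175.4] 156 [ 0.593 -0.022  0.026] zmax 0.045
blue [475.7 190. ] 75 [ 0.548 -0.461  0.026] zmax 0.134
blue [369.2 203.6] 49 [ 0.507 -0.139  0.026] zmax 0.03
blue [234. 127.] 35 [0.745 0.273 0.026] zmax 0.087
blue [246.4 140. ] 34 [0.704 0.234 0.026] zmax 0.085
blue [209.2 127.7] 32 [0.743 0.349 0.026] zmax 0.085
blue [221.4 140.5] 31 [0.702 0.311 0.026] zmax 0.085
[     0      0    640    400 210169] [
[... 830 characters left out ...]
 0.035
red [463.8 302.1] 250 [0.317 0.452 0.026] zmax 0.033
red [316.8 325. ] 41 [0.68  0.319 0.026] zmax 0.086
red [294.9 320.3] 40 [0.722 0.281 0.026] zmax 0.083
red [280.5 296.4] 33 [0.724 0.204 0.026] zmax 0.084
red [301.5 300.5] 32 [0.682 0.242 0.026] zmax 0.083
red [271.7 238.7] 31 [0.665 0.035 0.026] zmax 0.028
blue [285.2 212.2] 103 [ 0.59  -0.027  0.026] zmax 0.044
blue [302.4 333.5] 51 [0.722 0.321 0.026] zmax 0.084
blue [287.7 308.5] 49 [0.723 0.244 0.026] zmax 0.085
blue [241.2  98.1] 48 [ 0.502 -0.526  0.026] zmax 0.136
blue [309.1 312.9] 45 [0.681 0.281 0.026] zmax 0.085
blue [294.4 289. ] 41 [0.682 0.204 0.026] zmax 0.087
blue [291.3 177.2] 31 [ 0.514 -0.133  0.026] zmax 0.029
```

Request:
drive_tool(targets=[{"travel":[-0.034,-0.02,-0.004],"turn":0,"fingers":100},{"travel":[-0.034,-0.02,-0.004],"turn":0,"fingers":100},{"travel":[-0.034,-0.02,-0.004],"turn":0,"fingers":100},{"travel":[-0.034,-0.02,-0.004],"turn":0,"fingers":100},{"travel":[-0.034,-0.02,-0.004],"turn":0,"fingers":100},{"travel":[-0.034,-0.02,-0.004],"turn":0,"fingers":100},{"travel":[-0.034,-0.02,-0.004],"turn":0,"fingers":100},{"travel":[-0.034,-0.02,-0.004],"turn":0,"fingers":100}])

```text
time: 1.47
position: [0.3809, 0.4106, 0.2638]
eef_rot: [0.372, 3.119, 0.001]
wrist_force: [0.4, 1.0, -0.2]
width: 1.001
gripper_force: 0.0
```

Request:
drive_tool(targets=[{"travel":[-0.034,-0.02,-0.004],"turn":0,"fingers":100},{"travel":[-0.034,-0.02,-0.004],"turn":0,"fingers":100},{"travel":[-0.034,-0.02,-0.004],"turn":0,"fingers":100},{"travel":[0,0,0],"turn":0,"fingers":100}])

```text
time: 1.8
position: [0.4719, 0.3218, 0.2766]
eef_rot: [0.391, 3.111, -0.003]
wrist_force: [1.0, -0.7, -0.1]
width: 0.996
gripper_force: 0.0
```

```bash
cat >> h.py <<'E'
def pose(o):
    R=Ro.from_rotvec(o["eef_rot"]).as_matrix(); return np.array(o["position"]),R
def tool(o,target):  # world target TCP -> tool shift
    P,R=pose(o); return R.T@(np.array(target)-P)
def yawy(o): # world direction angle of tool y
    R=pose(o)[1]; return np.arctan2(R[1,1],R[0,1])
E
python3 - <<'E'
from plant import r
from h import *
import pickle
o=r.get_obs();P,R=pose(o);print(P.round(4),R.round(3).tolist(),yawy(o),o["time"],o["wrist_force"].round(2))
p=r.get_image("wrist");cv2.imwrite("pics/w1.png",p["pixels"]);pickle.dump(p,open("w1.pkl","wb"))
print(p["fx"],(R.T@(-p["R"].T@p["t"]-P)).round(3),(p["R"]@R).round(2).tolist())
for c,s,m in blobs(p,(3,130,80),(16,255,255),3,50):
    w=world(p,m);t=w[w[:,2]>.15];print(c,s,atz(p,[c],.161),t.mean(0) if len(t) else w[:,2].max(),cv2.minAreaRect(t[:,:2].astype(np.float32)) if len(t) else 0)
E
```

```text
[0.4719 0.3218 0.2766] [[-0.969, 0.247, 0.005], [0.247, 0.969, -0.003], [-0.006, -0.001, -1.0]] 1.3208487634172776 1.8 [ 0.97 -0.74 -0.13]
308.30863722968616 [ 0.069  0.    -0.143] [[-0.0, 1.0, -0.0], [-0.96, -0.0, -0.28], [-0.28, -0.0, 0.96]]
[307.86350148 215.59495549] [297 196  21  39 674] [[0.48786335 0.30594389 0.161     ]] [0.49468322 0.30354421 0.16091344] ((0.4957442283630371, 0.3030754327774048), (0.017598606646060944, 0.01819906197488308), 82.15682983398438)
```

View pics/w1.png

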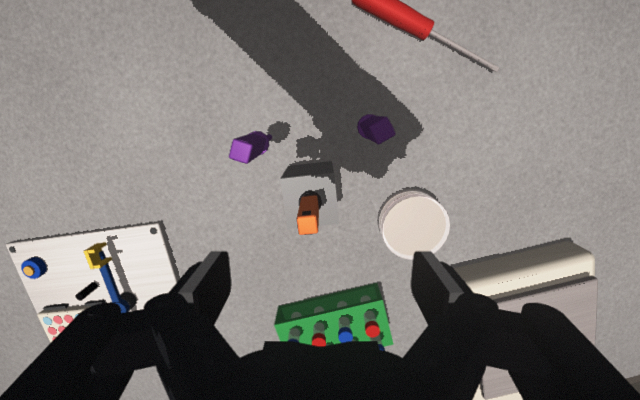

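The orange probe is at (308,222), standing in the grey stand. The purple ones at (250,148) and (375,128) stand free, so this is the right one. Next I align the gripper.

Request:
drive_tool(targets=[{"travel":[-0.0275,-0.0124,0.0],"turn":0,"fingers":100},{"travel":[0,0,0.03],"turn":-0.113,"fingers":100},{"travel":[0,0,0.03],"turn":0,"fingers":100},{"travel":[0,0,0.0],"turn":0,"fingers":100},{"travel":[0,0,0.0],"turn":0,"fingers":100}])

```text
time: 2.27
position: [0.487, 0.3115, 0.2144]
eef_rot: [-0.195, -3.133, 0.003]
wrist_force: [0.6, -0.6, 1.5]
width: 1.001
gripper_force: 0.0
```

Run:
```python
from plant import r
from h import *
o=r.get_obs();P,R=pose(o);print(P.round(4),R.round(3).tolist(),np.degrees(yawy(o)))
p=r.get_image("wrist");cv2.imwrite("pics/w2.png",p["pixels"])
for c,s,m in blobs(p,(3,130,80),(16,255,255),1,50):
    w=world(p,m);t=w[w[:,2]>.152];q=cv2.minAreaRect(t[:,:2].astype(np.float32));print(s,t.mean(0),q,tool(o,[*q[0],.112]))
```

```text
[0.487  0.3115 0.2144] [[-0.992, 0.124, -0.003], [0.124, 0.992, -0.002], [0.003, -0.002, -1.0]] 82.88702142984518
[ 298  196   25   49 1050] [0.49479052 0.30307285 0.16124541] ((0.4958401322364807, 0.30284765362739563), (0.016652368009090424, 0.017867814749479294), 82.31475067138672) [-0.01014577 -0.00729237  0.10236648]
```

Request:
drive_tool(targets=[{"travel":[-0.01,-0.0073,0],"turn":0,"fingers":100},{"travel":[0,0,0.0],"turn":0,"fingers":100},{"travel":[0,0,0.034],"turn":0,"fingers":100},{"travel":[0,0,0.034],"turn":0,"fingers":100},{"travel":[0,0,0.034],"turn":0,"fingers":100},{"travel":[0,0,0.0],"turn":0,"fingers":100},{"travel":[0,0,0.0],"turn":0,"fingers":100}])

```text
time: 2.9
position: [0.4974, 0.3023, 0.1134]
eef_rot: [-0.197, -3.134, 0.002]
wrist_force: [0.7, -0.2, 0.2]
width: 1.003
gripper_force: 0.0
```

Request:
drive_tool(targets=[{"travel":[0.0015,0.0,0.001],"turn":0,"fingers":30},{"travel":[0,0,0.0],"turn":0,"fingers":0},{"travel":[0,0,0],"turn":0,"fingers":0},{"travel":[0,0,0],"turn":0,"fingers":0},{"travel":[0,0,0],"turn":0,"fingers":0},{"travel":[0,0,0.0],"turn":0,"fingers":0},{"travel":[0,0,0.0],"turn":0,"fingers":0},{"travel":[0,0,0.0],"turn":0,"fingers":0}], grip_force=80)

```text
time: 3.57
position: [0.4966, 0.3033, 0.1132]
eef_rot: [0.196, 3.134, 0.001]
wrist_force: [-0.2, -0.9, 6.4]
width: 0.201
gripper_force: 78.3
```

Request:
drive_tool(targets=[{"travel":[0,0,-0.03],"turn":0,"fingers":0},{"travel":[0,0,-0.034],"turn":0,"fingers":0},{"travel":[0,0,-0.034],"turn":0,"fingers":0},{"travel":[0,0,-0.03],"turn":0,"fingers":0},{"travel":[0,0,0],"turn":0,"fingers":0},{"travel":[0,0,0],"turn":0,"fingers":0}])

```text
time: 4.07
position: [0.4969, 0.3035, 0.242]
eef_rot: [0.196, 3.133, 0.004]
wrist_force: [-0.5, -0.4, -2.4]
width: 0.199
gripper_force: 78.7
```

Run:
```python
from plant import r
from h import *
import pickle
o=r.get_obs();P,R=pose(o);print(P.round(4),R.round(3).tolist(),o["width"])
p=r.get_image("wrist");pickle.dump(p,open("w3.pkl","wb"));cv2.imwrite("pics/w3.png",p["pixels"])
s=r.get_image("scene");pickle.dump(s,open("s3.pkl","wb"));cv2.imwrite("pics/s3.png",cv2.resize(s["pixels"][150:330,210:450],(800,600)))
for c,st,m in blobs(p,(16,100,90),(32,255,255),6,6):
    print(c.round(1),st[4],atz(p,[c],.03)[0].round(4),world(p,m).mean(0).round(3))
# expected tip pixel
for nm,q in(("w",p),("s",s)):
    for z in(-.106,):
        X=P+R@np.array([0,0,.106]);K=np.array([[q["fx"],0,q["cx"]],[0,q["fy"],q["cy"]],[0,0,1]])
        print(nm,X,cv2.projectPoints(X[None],cv2.Rodrigues(q["R"])[0],q["t"],K,np.array(q["dist_coeffs"]))[0].ravel())
```

```text
[0.4969 0.3035 0.242 ] [[-0.992, 0.124, 0.003], [0.124, 0.992, 0.002], [-0.003, 0.003, -1.0]] 0.19942723983453223
[ 62.7 219.7] 271 [ 0.5133 -0.0272  0.03  ] [ 0.508 -0.006  0.053]
[138.2 315.4] 83 [0.6614 0.0293 0.03  ] [0.661 0.03  0.031]
w [0.49725503 0.30377453 0.13597293] [320.7113767  198.18661964]
s [0.49725503 0.30377453 0.13597293] [378.01453088 268.05453255]
```

View pics/w3.png

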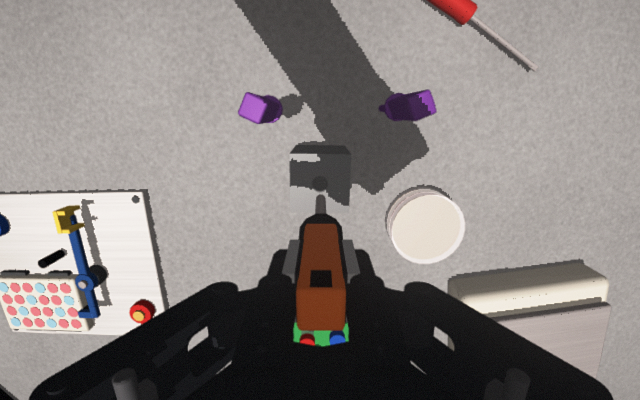

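The probe is held straight, with its tip at about (320,195) against a predicted (321,198). Moving over to the red point.

Request:
drive_tool(targets=[{"travel":[-0.0219,-0.028,0],"turn":0,"fingers":0},{"travel":[-0.0219,-0.028,0],"turn":0,"fingers":0},{"travel":[-0.0219,-0.028,0],"turn":0,"fingers":0},{"travel":[-0.0219,-0.028,0],"turn":0,"fingers":0},{"travel":[-0.0219,-0.028,0],"turn":0,"fingers":0},{"travel":[-0.0219,-0.028,0.005],"turn":0,"fingers":0},{"travel":[-0.0219,-0.028,0.01],"turn":0,"fingers":0},{"travel":[-0.0219,-0.028,0.01],"turn":0,"fingers":0}])

```text
time: 4.83
position: [0.6418, 0.0573, 0.2132]
eef_rot: [-0.195, -3.133, 0.001]
wrist_force: [0.8, 1.6, -1.4]
width: 0.205
gripper_force: 78.6
```

Request:
drive_tool(targets=[{"travel":[-0.0219,-0.028,0.01],"turn":0,"fingers":0},{"travel":[0,0,0.01],"turn":0,"fingers":0},{"travel":[0,0,0],"turn":0,"fingers":0}])

```text
time: 5.08
position: [0.6583, 0.0248, 0.1907]
eef_rot: [-0.203, -3.128, 0.005]
wrist_force: [-1.0, 0.6, -1.7]
width: 0.199
gripper_force: 78.6
```

```bash
cat > look.py <<'E'
from plant import r
from h import *
import pickle,sys
n=sys.argv[1]
o=r.get_obs();P,R=pose(o);print(P.round(4),R.round(3).tolist(),o["width"],"tip",(P+R@[0,0,.108]).round(4),o["wrist_force"].round(1))
for cam in("wrist","top","scene"):
    p=r.get_image(cam);pickle.dump(p,open(f"{cam}{n}.pkl","wb"));cv2.imwrite(f"pics/{cam}{n}.png",p["pixels"])
    print(cam)
    for nm,lo,hi in(("yel",(16,100,90),(32,255,255)),("orange",(5,130,80),(15,255,255)),("red",(0,150,90),(4,255,255))):
      for c,st,m in blobs(p,lo,hi,5,12):
        w=world(p,m)
        if len(w) and cam=="wrist" or 0.4<w[:,0].mean()<.72 and -.2<w[:,1].mean()<.1:print(nm,c.round(1),st.tolist(),atz(p,[c],.03)[0].round(4),np.median(w,0).round(4))
    X=P+R@np.array([0,0,.108]);K=np.array([[p["fx"],0,p["cx"]],[0,p["fy"],p["cy"]],[0,0,1]])
    print("tip px",cv2.projectPoints(X[None],cv2.Rodrigues(p["R"])[0],p["t"],K,np.array(p["dist_coeffs"]))[0].ravel())
E
python3 look.py 4
```

```text
[0.6583 0.0248 0.1907] [[-0.992, 0.129, -0.007], [0.129, 0.992, -0.002], [0.007, -0.003, -1.0]] 0.19935244936277152 tip [0.6575 0.0245 0.0827] [-1.   0.6 -1.7]
wrist
yel [ 22.2 378.3] [13, 347, 22, 53, 597] [ 0.8686 -0.4085  0.03  ] [ 0.8145 -0.3228  0.0913]
yel [260.4  23.2] [251, 3, 24, 43, 582] [ 0.5037 -0.01    0.03  ] [ 0.509  -0.0076  0.056 ]
yel [125.7  55.7] [118, 48, 16, 17, 219] [ 0.5117 -0.1402  0.03  ] [ 0.5117 -0.1399  0.0305]
yel [325.7 187.7] [319, 181, 15, 15, 170] [0.6619 0.029  0.03  ] [0.6617 0.0289 0.0308]
orange [320.6 280.9] [297, 224, 49, 106, 4042] [0.7664 0.01   0.03  ] [0.6503 0.0255 0.2372]
orange [329.2 181.8] [324, 180, 10, 7, 12] [0.6564 0.0333 0.03  ] [0.6561 0.0336 0.0272]
red [326.4 185.1] [312, 173, 29, 28, 393] [0.6593 0.03   0.03  ] [0.6591 0.0313 0.0268]
red [590.2 200.7] [580, 191, 21, 20, 320] [0.7121 0.3072 0.03  ] [0.6919 0.2618 0.0808]
red [548. 248.] [538, 239, 21, 19, 292] [0.761  0.2637 0.03  ] [0.7327 0.2256 0.0808]
red [623.4 236.1] [614, 227, 19, 19, 274] [0.7595 0.3526 0.03  ] [0.7313 0.2993 0.0808]
tip px [320.59819531 197.55833398]
top
yel [369.6 202.8] [368, 201, 4, 5, 16] [ 0.5092 -0.1402  0.03  ] [ 0.5084 -0.1412  0.0285]
tip px [314.57992514 150.27910336]
scene
yel [312.8 201.6] [308, 198, 11, 11, 61] [ 0.5025 -0.0177  0.03  ] [ 0.5066 -0.0055  0.0516]
yel [271.6 236.4] [270, 235, 4, 4, 13] [0.6625 0.0301 0.03  ] [0.6627 0.0305 0.0293]
orange [272.4 236.7] [269, 234, 7, 6, 18] [0.6611 0.0322 0.03  ] [0.6596 0.032  0.0284]
tip px [270.90646519 224.01425054]
```

Request:
drive_tool(targets=[{"travel":[-0.0037,0.0043,0],"turn":0,"fingers":0},{"travel":[0,0,0.02],"turn":0,"fingers":0},{"travel":[0,0,0.02],"turn":0,"fingers":0},{"travel":[0,0,0],"turn":0,"fingers":0},{"travel":[0,0,0],"turn":0,"fingers":0}])

```text
time: 5.65
position: [0.6639, 0.0336, 0.1551]
eef_rot: [-0.193, -3.134, -0.0]
wrist_force: [0.5, 0.4, -0.4]
width: 0.2
gripper_force: 78.6
```

```bash
python3 look.py 5 | head -12; python3 -c "
import cv2
cv2.imwrite('pics/c5.png',cv2.resize(cv2.imread('pics/wrist5.png')[130:250,240:400],(640,480),interpolation=cv2.INTER_CUBIC))"
```

```text
[0.6639 0.0336 0.1551] [[-0.992, 0.123, -0.002], [0.123, 0.992, 0.0], [0.002, 0.0, -1.0]] 0.1997838484998346 tip [0.6638 0.0336 0.0471] [ 0.5  0.4 -0.4]
wrist
yel [239.4  15.7] [228, 0, 29, 29, 422] [ 0.5129 -0.0121  0.03  ] [ 0.5218 -0.0084  0.0559]
yel [87.5 40.3] [79, 31, 18, 20, 282] [ 0.5116 -0.1403  0.03  ] [ 0.5118 -0.1398  0.0306]
yel [315.  190.4] [308, 183, 16, 17, 186] [0.6611 0.0288 0.03  ] [0.6608 0.0286 0.0308]
orange [320.6 280.8] [296, 224, 50, 106, 4065] [0.7523 0.0224 0.03  ] [0.6557 0.0341 0.2014]
red [315.5 188.2] [300, 174, 32, 32, 444] [0.6591 0.0295 0.03  ] [0.659  0.0286 0.0268]
red [615.6 208.7] [605, 198, 22, 23, 394] [0.7143 0.313  0.03  ] [0.6919 0.2616 0.0808]
red [566.5 261.8] [556, 251, 22, 22, 363] [0.7645 0.2683 0.03  ] [0.7327 0.2255 0.0808]
tip px [320.70232978 197.60895951]
top
yel [369.6 202.8] [368, 201, 4, 5, 16] [ 0.5092 -0.1402  0.03  ] [ 0.5085 -0.1412  0.0311]
```

View pics/c5.png

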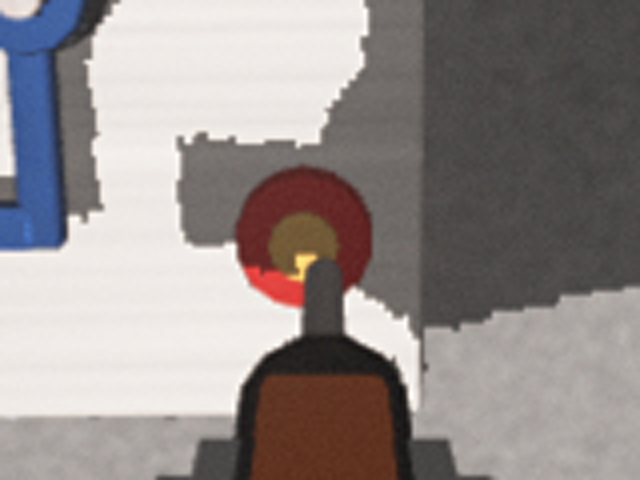

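The tip, at crop (322,265), sits about 5 mm to the right of the brass pad centre at (304,244). I'll correct that and descend.

Request:
drive_tool(targets=[{"travel":[0.0024,-0.005,0],"turn":0,"fingers":0},{"travel":[0,0,0],"turn":0,"fingers":0},{"travel":[0,0,0],"turn":0,"fingers":0},{"travel":[0,0,0.008],"turn":0,"fingers":0},{"travel":[0,0,0.003],"turn":0,"fingers":0},{"travel":[0,0,0],"turn":0,"fingers":0},{"travel":[0,0,0],"turn":0,"fingers":0}])

```text
time: 6.38
position: [0.6611, 0.0276, 0.1436]
eef_rot: [-0.196, -3.134, 0.0]
wrist_force: [-0.0, 0.3, -1.1]
width: 0.2
gripper_force: 78.6
```

Request:
drive_tool(targets=[{"travel":[0,0.001,0.003],"turn":0,"fingers":0},{"travel":[0,0,0.001],"turn":0,"fingers":0},{"travel":[0,0,0.001],"turn":0,"fingers":0},{"travel":[0,0,0.001],"turn":0,"fingers":0},{"travel":[0,0,0],"turn":0,"fingers":0}])

```text
time: 6.8
position: [0.6617, 0.0286, 0.1382]
eef_rot: [0.196, 3.135, 0.0]
wrist_force: [-0.3, 0.7, -0.5]
width: 0.199
gripper_force: 78.6
```

Request:
drive_tool(targets=[{"travel":[0,0,0.0007],"turn":0,"fingers":0},{"travel":[0,0,0.0007],"turn":0,"fingers":0},{"travel":[0,0,0],"turn":0,"fingers":0}])

```text
time: 7.05
position: [0.662, 0.0286, 0.1378]
eef_rot: [0.196, 3.135, 0.0]
wrist_force: [-0.7, 0.6, 4.1]
width: 0.2
gripper_force: 79.6
```

Request:
drive_tool(targets=[{"travel":[0,0,0.0003],"turn":0,"fingers":0},{"travel":[0,0,0],"turn":0,"fingers":0},{"travel":[0,0,0],"turn":0,"fingers":0},{"travel":[0,0,0],"turn":0,"fingers":0},{"travel":[0,0,0],"turn":0,"fingers":0},{"travel":[0,0,0],"turn":0,"fingers":0}])

```text
time: 7.55
position: [0.662, 0.0285, 0.1377]
eef_rot: [0.196, 3.135, 0.0]
wrist_force: [-2.1, 0.1, 6.0]
width: 0.199
gripper_force: 79.6
```

```bash
python3 look.py 6 | head -9; python3 -c "
import cv2
cv2.imwrite('pics/c6.png',cv2.resize(cv2.imread('pics/wrist6.png')[130:250,240:400],(640,480),interpolation=cv2.INTER_CUBIC))"
```

```text
[0.662  0.0285 0.1377] [[-0.992, 0.125, 0.001], [0.125, 0.992, 0.0], [-0.001, 0.0, -1.0]] 0.1990046535069662 tip [0.6621 0.0286 0.0297] [-2.1  0.1  6. ]
wrist
yel [241.8  12.1] [228, 0, 31, 24, 450] [ 0.5146 -0.0111  0.03  ] [ 0.5226 -0.0073  0.0554]
yel [77.6 36.9] [68, 27, 20, 21, 322] [ 0.5116 -0.1403  0.03  ] [ 0.5117 -0.14    0.0305]
yel [322.1 194.9] [313, 189, 18, 16, 127] [0.6598 0.0301 0.03  ] [0.6591 0.0314 0.0308]
orange [320.5 280.9] [296, 224, 50, 106, 4079] [0.7407 0.0185 0.03  ] [0.6537 0.029  0.184 ]
orange [320.6 189.9] [313, 188, 17, 7, 18] [0.6554 0.0293 0.03  ] [0.6554 0.0294 0.0279]
orange [313.1 200. ] [312, 196, 4, 9, 12] [0.6633 0.0219 0.03  ] [0.6632 0.0218 0.0301]
red [321.4 193.2] [304, 179, 35, 33, 567] [0.6583 0.0297 0.03  ] [0.6579 0.031  0.0267]
```

View pics/c6.png

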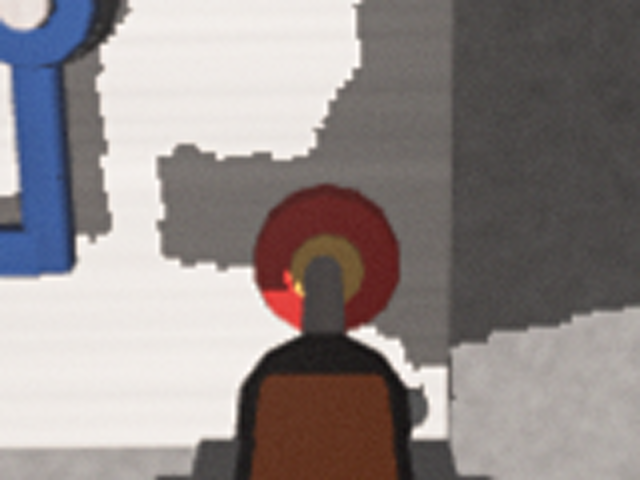

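The tip rests on the red brass pad (crop (325,265)) with about 5 N, for about 0.6 s. On to blue.

Request:
drive_tool(targets=[{"travel":[0,0,-0.03],"turn":0,"fingers":0},{"travel":[0,0,-0.03],"turn":0,"fingers":0},{"travel":[0.0183,-0.0266,0],"turn":0,"fingers":0},{"travel":[0.0183,-0.0266,0],"turn":0,"fingers":0},{"travel":[0.0183,-0.0266,0],"turn":0,"fingers":0},{"travel":[0.0183,-0.0266,0],"turn":0,"fingers":0},{"travel":[0.0183,-0.0266,0],"turn":0,"fingers":0},{"travel":[0.0183,-0.0266,0],"turn":0,"fingers":0}])

```text
time: 8.37
position: [0.5316, -0.1172, 0.1967]
eef_rot: [0.196, 3.135, -0.0]
wrist_force: [0.4, -0.6, -0.1]
width: 0.197
gripper_force: 78.7
```

Request:
drive_tool(targets=[{"travel":[0.0183,-0.0266,0],"turn":0,"fingers":0},{"travel":[0,0,0],"turn":0,"fingers":0},{"travel":[0,0,0.02],"turn":0,"fingers":0},{"travel":[0,0,0.02],"turn":0,"fingers":0},{"travel":[0,0,0],"turn":0,"fingers":0},{"travel":[0,0,0],"turn":0,"fingers":0},{"travel":[0,0,0],"turn":0,"fingers":0}])

```text
time: 8.95
position: [0.512, -0.1403, 0.1574]
eef_rot: [0.196, 3.135, -0.0]
wrist_force: [-0.4, -0.5, -0.2]
width: 0.2
gripper_force: 78.7
```

```bash
python3 look.py 7
```

```text
[ 0.512  -0.1403  0.1574] [[-0.992, 0.124, 0.001], [0.124, 0.992, -0.0], [-0.001, -0.0, -1.0]] 0.19985413718744993 tip [ 0.5121 -0.1404  0.0494] [-0.4 -0.5 -0.2]
wrist
yel [475.1 174.4] [462, 157, 33, 38, 769] [ 0.5133 -0.      0.03  ] [ 0.5062 -0.0125  0.0553]
yel [320.  190.1] [312, 184, 17, 14, 170] [ 0.5103 -0.1408  0.03  ] [ 0.5101 -0.1407  0.0307]
yel [499.  310.2] [492, 304, 15, 13, 149] [0.6618 0.0286 0.03  ] [0.6614 0.0283 0.0307]
orange [320.6 280.8] [296, 224, 50, 106, 4079] [ 0.6022 -0.1518  0.03  ] [ 0.5037 -0.1398  0.2038]
orange [ 10.3 279.7] [0, 249, 27, 56, 1077] [ 0.5651 -0.4774  0.03  ] [ 0.539  -0.4019  0.0883]
orange [502.1 312.6] [493, 304, 15, 14, 24] [0.6654 0.0322 0.03  ] [0.6688 0.0339 0.0274]
red [495.4 306. ] [482, 295, 30, 26, 367] [0.656  0.0244 0.03  ] [0.6564 0.0248 0.0267]
tip px [320.69308863 197.60506746]
top
yel [325.3 202.8] [322, 198, 7, 10, 36] [ 0.509  -0.0076  0.03  ] [ 0.5047 -0.0089  0.0569]
yel [313.2 153.8] [311, 152, 5, 5, 19] [0.6591 0.0289 0.03  ] [0.6584 0.0294 0.0302]
red [312.9 155.1] [309, 150, 9, 10, 46] [0.6552 0.0298 0.03  ] [0.6535 0.0295 0.0258]
tip px [370.47971691 201.02874886]
scene
yel [313.1 200.9] [308, 197, 11, 9, 56] [ 0.5005 -0.0196  0.03  ] [ 0.5032 -0.008   0.0499]
yel [272.  236.5] [270, 235, 5, 4, 16] [0.6617 0.031  0.03  ] [0.6615 0.0305 0.0285]
orange [272.  236.5] [269, 234, 7, 6, 14] [0.6617 0.031  0.03  ] [0.6607 0.0314 0.0268]
red [272.5 238.8] [268, 234, 10, 9, 43] [0.664  0.0384 0.03  ] [0.6647 0.0372 0.0247]
tip px [290.30243526 170.55030983]
```

Request:
drive_tool(targets=[{"travel":[0,0,0.01],"turn":0,"fingers":0},{"travel":[0,0,0.007],"turn":0,"fingers":0},{"travel":[0,0,0.001],"turn":0,"fingers":0},{"travel":[0,0,0.001],"turn":0,"fingers":0},{"travel":[0,0,0.0007],"turn":0,"fingers":0},{"travel":[0,0,0.0007],"turn":0,"fingers":0},{"travel":[0,0,0],"turn":0,"fingers":0}])

```text
time: 9.68
position: [0.5118, -0.1403, 0.1373]
eef_rot: [0.196, 3.135, 0.001]
wrist_force: [-3.1, 0.8, 11.9]
width: 0.195
gripper_force: 80.7
```

Request:
drive_tool(targets=[{"travel":[0,0,-0.0003],"turn":0,"fingers":0},{"travel":[0,0,0],"turn":0,"fingers":0},{"travel":[0,0,0],"turn":0,"fingers":0},{"travel":[0,0,0],"turn":0,"fingers":0},{"travel":[0,0,0],"turn":0,"fingers":0}])

```text
time: 10.1
position: [0.5117, -0.1403, 0.1375]
eef_rot: [0.196, 3.135, 0.0]
wrist_force: [-1.3, 1.0, 10.7]
width: 0.199
gripper_force: 80.3
```

```bash
python3 look.py 8|head -9;  python3 - <<'E'
# refined holder pose from the wrist view 7: plate-holder pts red, blue, pivot, tab
import pickle,numpy as np,cv2
from h import *
for n in (4,7):
    p=pickle.load(open(f"wrist{n}.pkl","rb"))
    for c,s,m in blobs(p,(100,120,60),(118,255,255),3,60):
        w=world(p,m); w=w[(w[:,2]>.028)&(w[:,2]<.045)]
        if len(w)>50: print(n,c,s,w.mean(0),cv2.minAreaRect(w[:,:2].astype(np.float32)))
    for c,s,m in blobs(p,(16,100,90),(32,255,255),6,60):
        w=world(p,m); w=w[w[:,2]>.0525]
        if len(w)>20: print("tab",w.mean(0),cv2.minAreaRect(w[:,:2].astype(np.float32)), w[:,:2].min(0),w[:,:2].max(0))
cv2.imwrite("pics/c7.png",cv2.resize(p["pixels"][130:290,390:550],(600,600),interpolation=cv2.INTER_CUBIC))
E
```

```text
[ 0.5117 -0.1403  0.1375] [[-0.992, 0.125, 0.001], [0.125, 0.992, 0.0], [-0.001, 0.0, -1.0]] 0.1991263781122106 tip [ 0.5118 -0.1403  0.0295] [-1.3  1.  10.7]
wrist
yel [486.8 179.2] [472, 161, 37, 40, 937] [5.133e-01 5.000e-04 3.000e-02] [ 0.506  -0.0124  0.0538]
yel [509.8 322.3] [502, 316, 16, 14, 160] [0.6615 0.0287 0.03  ] [0.6604 0.0283 0.0307]
yel [319.4 195.3] [311, 189, 18, 16, 131] [ 0.5095 -0.141   0.03  ] [ 0.5086 -0.1411  0.0307]
orange [320.6 280.8] [296, 224, 50, 106, 4089] [ 0.5902 -0.1503  0.03  ] [ 0.5034 -0.1398  0.1837]
orange [  1.4 299.8] [0, 286, 6, 27, 91] [ 0.5767 -0.4724  0.03  ] [ 0.5484 -0.399   0.0834]
orange [514.9 326.2] [510, 321, 9, 10, 12] [0.667  0.0343 0.03  ] [0.6671 0.0346 0.0294]
red [508. 315.] [492, 307, 31, 25, 299] [0.6525 0.0262 0.03  ] [0.6542 0.0283 0.0268]
4 [263.16251416 119.72253681] [ 245   44   33  145 1766] [ 0.58893919 -0.02053132  0.0398877 ] ((0.5892356038093567, -0.019987672567367554), (0.02726723439991474, 0.13144411146640778), 75.03990936279297)
tab [ 0.81310104 -0.32058323  0.09033943] ((0.7232751250267029, -0.1903916448354721), (0.03827400505542755, 0.3527871072292328), 34.71554183959961) [ 0.63842763 -0.34274266] [ 0.83756138 -0.03458337]
tab [ 0.51013653 -0.00744973  0.05626833] ((0.5102728009223938, -0.005717894062399864), (0.015959223732352257, 0.02755565010011196), 84.35684204101562) [ 0.49595369 -0.01452737] [0.52448692 0.0032437 ]
7 [458.55694228 240.70046802] [ 444  172   27  126 1282] [ 0.5724977  -0.01942909  0.03993096] ((0.5700840950012207, -0.01619851589202881), (0.023882027715444565, 0.12330037355422974), 79.06890106201172)
tab [ 0.50905775 -0.00932724  0.05623299] ((0.5098377466201782, -0.006530135869979858), (0.016582001000642776, 0.02838360331952572), 82.6322021484375) [ 0.49524107 -0.01608616] [0.5244614  0.00311153]
```

View pics/c7.png

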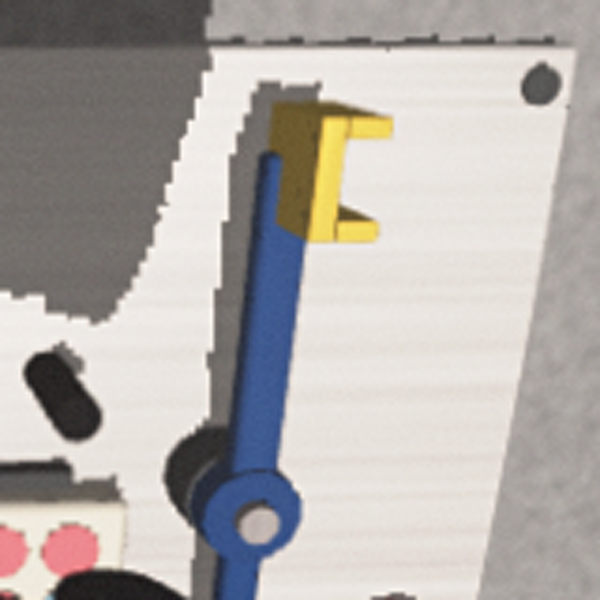

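Yellow tab at crop (330,170), with the groove open to the right (+y side). The closed arm is nearly parallel to the tool x axis. I lift off, then compute the approach.

Request:
drive_tool(targets=[{"travel":[0,0,-0.03],"turn":0,"fingers":0},{"travel":[0,0,-0.035],"turn":0,"fingers":0},{"travel":[0,0,0],"turn":0,"fingers":0}], grip_force=110)

```text
time: 10.5
position: [0.5147, -0.1414, 0.2069]
eef_rot: [0.196, 3.127, -0.002]
wrist_force: [1.6, 0.2, -0.2]
width: 0.196
gripper_force: 107.1
```

Run:
```python
from plant import r
from h import *
o=r.get_obs();print(o["position"].round(4),o["joint_positions"].round(2),np.degrees(yawy(o)),o["width"],o["wrist_force"].round(1))
piv=np.array([.598,-.0213]);yaw=-.115
def ax(th,x=-.09,y=.007):
    c,s=np.cos(yaw+th),np.sin(yaw+th);return piv+[c*x-s*y,s*x+c*y]
print("approach",ax(0,-.09,.027),tool(o,[*ax(0,-.09,.027),.195]),"touch",ax(0),"end",ax(.8))
```

```text
[ 0.5147 -0.1414  0.2069] [-0.    0.37  0.23  1.89 -0.11  0.89  1.73] 82.81959510908443 0.19645548420657816 [ 1.6  0.2 -0.2]
approach [0.51169263 0.01584886] [0.02277122 0.1556423  0.01159976] touch [ 0.5093977  -0.00401903] end [ 0.52387357 -0.07281964]
```

Request:
drive_tool(targets=[{"travel":[0.0046,0.0311,0],"turn":0,"fingers":0},{"travel":[0.0046,0.0311,0],"turn":0,"fingers":0},{"travel":[0.0046,0.0311,0],"turn":0,"fingers":0},{"travel":[0.0046,0.0311,0],"turn":0,"fingers":0},{"travel":[0.0046,0.0311,0],"turn":0,"fingers":0},{"travel":[0,0,0],"turn":0,"fingers":0},{"travel":[0,0,0],"turn":0,"fingers":0},{"travel":[0,0,0],"turn":0,"fingers":0}])

```text
time: 11.17
position: [0.5077, 0.0162, 0.2013]
eef_rot: [-0.196, -3.135, 0.001]
wrist_force: [-0.2, -0.1, -0.5]
width: 0.195
gripper_force: 107.5
```

```bash
python3 look.py 9|head -6
python3 - <<'E'
from plant import r
from h import *
import pickle
o=r.get_obs()
p=pickle.load(open("wrist9.pkl","rb"))
for c,s,m in blobs(p,(16,100,90),(32,255,255),6,60):
    w=world(p,m); w=w[(w[:,2]>.0525)&(w[:,2]<.065)]
    if len(w)>20: print("tab",w.mean(0),cv2.minAreaRect(w[:,:2].astype(np.float32)), w[:,:2].min(0),w[:,:2].max(0))
print(tool(o,[.5117,.0158,.132]))
cv2.imwrite("pics/c9.png",cv2.resize(p["pixels"][110:270,240:400],(600,600),interpolation=cv2.INTER_CUBIC))
E
```

```text
[0.5077 0.0162 0.2013] [[-0.992, 0.125, -0.0], [0.125, 0.992, -0.001], [0.0, -0.001, -1.0]] 0.19518518219172531 tip [0.5077 0.0161 0.0933] [-0.2 -0.1 -0.5]
wrist
yel [297.7 190.3] [290, 174, 18, 33, 396] [ 0.514 -0.009  0.03 ] [ 0.5083 -0.0076  0.0562]
yel [176.6 202.9] [170, 197, 14, 13, 151] [ 0.5113 -0.1406  0.03  ] [ 0.5111 -0.1403  0.0307]
orange [320.6 280.9] [296, 224, 50, 106, 4045] [0.6235 0.0012 0.03  ] [0.4995 0.0167 0.2478]
red [570.5 331.8] [562, 325, 18, 14, 191] [0.7407 0.3076 0.03  ] [0.692  0.2618 0.0809]
tab [ 0.50932751 -0.00760252  0.05644988] ((0.5097771286964417, -0.006186261773109436), (0.015328663401305676, 0.028008485212922096), 82.06382751464844) [ 0.49548916 -0.01472732] [0.52425306 0.00322974]
[-0.00373719  0.00103701  0.06941658]
```

View pics/c9.png

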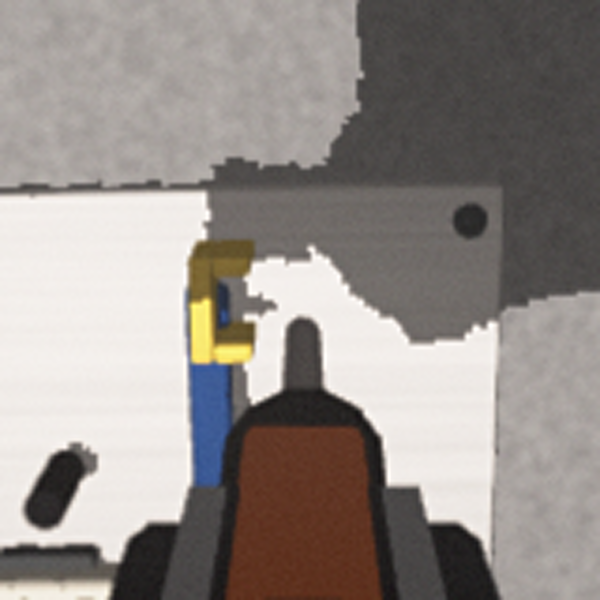

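The stem is to the right of the tab groove. I descend level with the groove's centre.

Request:
drive_tool(targets=[{"travel":[-0.004,0,0],"turn":0,"fingers":0},{"travel":[0,0,0.023],"turn":0,"fingers":0},{"travel":[0,0,0.023],"turn":0,"fingers":0},{"travel":[0,0,0.0235],"turn":0,"fingers":0},{"travel":[0,0,0],"turn":0,"fingers":0},{"travel":[0,0,0],"turn":0,"fingers":0},{"travel":[0,0,0],"turn":0,"fingers":0}])

```text
time: 11.9
position: [0.5128, 0.0159, 0.133]
eef_rot: [0.197, 3.134, 0.0]
wrist_force: [0.2, 0.9, -1.6]
width: 0.196
gripper_force: 107.5
```

Run:
```python
from plant import r
from h import *
o=r.get_obs();piv=np.array([.598,-.0213]);yaw=-.118
P,R=pose(o);tip=P+R@[0,0,.108]
print(tip.round(4),np.degrees(yawy(o)),o["joint_positions"][6])
c,s=np.cos(yaw),np.sin(yaw);print("arm coords",np.array([[c,s],[-s,c]])@(tip[:2]-piv))
# plan: commanded pts, tool rotating with arm
def ax(th,x=-.09,y=.007):
    c,s=np.cos(yaw+th),np.sin(yaw+th);return piv+[c*x-s*y,s*x+c*y]
print("to touch",tool(o,[*ax(0),P[2]]))
a=ax(0);b=ax(.05);th=yawy(o)
R2=R[:2,:2];print("chord 0.05",R2.T@(b-a))
```

```text
[0.513  0.0159 0.025 ] 82.8028942206982 1.4199664141953101
arm coords [-0.0887992   0.02697697]
to touch [ 8.90045245e-04 -1.99692779e-02 -4.31338453e-06]
chord 0.05 [ 0.00020306 -0.00450855]
```

Request:
drive_tool(targets=[{"travel":[0.0003,-0.007,0],"turn":0,"fingers":0},{"travel":[0.0003,-0.007,0],"turn":0,"fingers":0},{"travel":[0.0003,-0.005,0],"turn":0,"fingers":0},{"travel":[0.0,-0.002,0],"turn":0,"fingers":0},{"travel":[0.0001,-0.0045,0],"turn":-0.05,"fingers":0},{"travel":[0.0001,-0.0045,0],"turn":-0.05,"fingers":0},{"travel":[0,0,0],"turn":0,"fingers":0}])

```text
time: 12.48
position: [0.5075, -0.0142, 0.1324]
eef_rot: [0.038, 3.14, 0.0]
wrist_force: [-0.2, 0.0, -0.1]
width: 0.196
gripper_force: 107.3
```

```bash
cat > arm.py <<'E'
from plant import r
from h import *
o=r.get_obs();piv=np.array([.598,-.0213]);yaw=-.118
P,R=pose(o);tip=P+R@[0,0,.108];v=tip[:2]-piv
print("t",o["time"],"tip",tip.round(4),"rad",np.hypot(*v),"theta if seated",(np.arctan2(v[1],v[0])-np.arctan2(.007,-.09)-yaw+np.pi)%(2*np.pi)-np.pi,"tooly",np.radians(-90)+yawy(o)-yaw,"q7",o["joint_positions"][6].round(2),"F tool",(R.T@o["wrist_force"]).round(1),"T",(R.T@o["wrist_torque"]).round(2),"w",o["width"])
p=r.get_image("wrist");cv2.imwrite(f"pics/w_{o['time']:.2f}.png",cv2.resize(p["pixels"][110:270,220:420],(750,600),interpolation=cv2.INTER_CUBIC))
for c,s,m in blobs(p,(16,100,90),(32,255,255),6,60):
    w=world(p,m); w=w[(w[:,2]>.05)&(w[:,2]<.065)&(w[:,0]<.6)]
    if len(w)>20: print("tab",w.mean(0).round(4),cv2.minAreaRect(w[:,:2].astype(np.float32)))
E
python3 arm.py
```

```text
t 12.4833 tip [ 0.5076 -0.0142  0.0244] rad 0.0906830838234863 theta if seated 0.11744970474979954 tooly 0.09357972961723815 q7 1.57 F tool [0.2 0.  0.1] T [-0.29 -0.08  0.  ] w 0.19590836818891375
tab [ 0.5011 -0.0218  0.0561] ((0.5046666264533997, -0.019595917314291), (0.020133208483457565, 0.015351945534348488), 2.14072585105896)
```

Request:
drive_tool(targets=[{"travel":[0.0001,-0.0045,0],"turn":-0.05,"fingers":0},{"travel":[0.0001,-0.0045,0],"turn":-0.05,"fingers":0},{"travel":[0.0001,-0.0045,0],"turn":-0.05,"fingers":0},{"travel":[0.0001,-0.0045,0],"turn":-0.05,"fingers":0},{"travel":[0.0001,-0.0045,0],"turn":-0.05,"fingers":0},{"travel":[0.0001,-0.0045,0],"turn":-0.05,"fingers":0},{"travel":[0.0001,-0.0045,0],"turn":-0.05,"fingers":0},{"travel":[0.0001,-0.0045,0],"turn":-0.05,"fingers":0}])

```text
time: 13.2
position: [0.5115, -0.0483, 0.132]
eef_rot: [0.587, -3.085, -0.001]
wrist_force: [-0.4, 1.8, -0.2]
width: 0.192
gripper_force: 107.4
```

```bash
python3 arm.py
```

```text
t 13.2 tip [ 0.5114 -0.0482  0.024 ] rad 0.09068794430658562 theta if seated 0.49653633075586345 tooly 0.4943003083734866 q7 1.98 F tool [-0.3  1.8  0.2] T [-0.54  0.02  0.  ] w 0.1920926307012286
tab [ 0.5083 -0.058   0.0561] ((0.5104702115058899, -0.05456578731536865), (0.019344227388501167, 0.015699021518230438), 23.968795776367188)
```

Request:
drive_tool(targets=[{"travel":[0.0001,-0.0045,0],"turn":-0.05,"fingers":0},{"travel":[0.0001,-0.0045,0],"turn":-0.05,"fingers":0},{"travel":[0.0001,-0.0045,0],"turn":-0.05,"fingers":0},{"travel":[0.0001,-0.0045,0],"turn":-0.05,"fingers":0},{"travel":[0.0001,-0.0045,0],"turn":-0.05,"fingers":0},{"travel":[0,0,0],"turn":0,"fingers":0},{"travel":[0,0,0],"turn":0,"fingers":0}])

```text
time: 13.83
position: [0.5211, -0.0686, 0.1318]
eef_rot: [0.961, -2.99, -0.001]
wrist_force: [-1.3, 1.3, 0.5]
width: 0.198
gripper_force: 107.4
```

```bash
python3 arm.py
```

```text
t 13.8333 tip [ 0.521  -0.0685  0.0238] rad 0.09034562720944637 theta if seated 0.7456694210514367 tooly 0.7401696556853202 q7 2.23 F tool [ 0.3  1.8 -0.5] T [-0.6   0.14 -0.06] w 0.1982685447811518
tab [ 0.5201 -0.0792  0.0561] ((0.5218528509140015, -0.07532557100057602), (0.020039640367031097, 0.01568918488919735), 36.328792572021484)
```

Request:
drive_tool(targets=[{"travel":[0,-0.0018,0],"turn":-0.02,"fingers":0},{"travel":[0,-0.0018,0],"turn":-0.02,"fingers":0},{"travel":[0,-0.001,0],"turn":-0.01,"fingers":0},{"travel":[0,0,0],"turn":0,"fingers":0},{"travel":[0,0,0],"turn":0,"fingers":0}])

```text
time: 14.3
position: [0.5231, -0.0714, 0.1317]
eef_rot: [1.041, -2.962, -0.004]
wrist_force: [-4.6, 3.8, 1.6]
width: 0.194
gripper_force: 107.7
```

```bash
python3 arm.py
```

```text
t 14.3 tip [ 0.5228 -0.0713  0.0237] rad 0.09033569986024007 theta if seated 0.781913217879791 tooly 0.7940679124887172 q7 2.28 F tool [ 1.2  5.8 -1.6] T [-1.89  0.25  0.01] w 0.19388700381367333
tab [ 0.5221 -0.0815  0.0562] ((0.5237511396408081, -0.07738296687602997), (0.020530443638563156, 0.01567956805229187), 39.30759048461914)
```

Request:
drive_tool(targets=[{"travel":[0,-0.0007,0],"turn":0,"fingers":0},{"travel":[0,0,0],"turn":0,"fingers":0},{"travel":[0,0,0],"turn":0,"fingers":0},{"travel":[0,0,0],"turn":0,"fingers":0}])

```text
time: 14.68
position: [0.5233, -0.0716, 0.1316]
eef_rot: [1.041, -2.961, -0.005]
wrist_force: [-5.1, 4.5, 3.0]
width: 0.196
gripper_force: 107.8
```

```bash
python3 arm.py; ls -t pics|head -1
```

```text
t 14.6833 tip [ 0.5229 -0.0714  0.0236] rad 0.09029942199078368 theta if seated 0.7843199988455094 tooly 0.7941804958180972 q7 2.28 F tool [ 1.2  6.7 -3. ] T [-2.17  0.25  0.  ] w 0.196261369113239
tab [ 0.522  -0.0816  0.0562] ((0.5232871174812317, -0.07804394513368607), (0.019096072763204575, 0.015623535960912704), 39.10490417480469)
w_14.68.png
```

View pics/w_14.68.png

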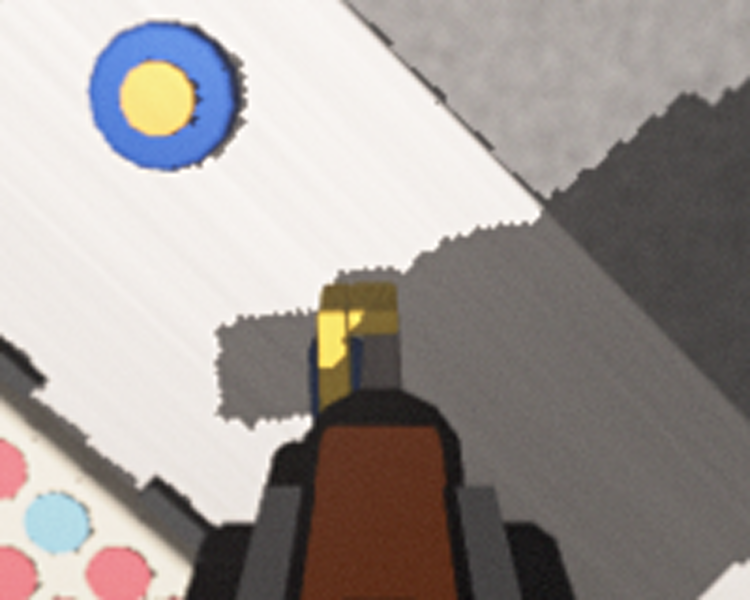

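The stem, at crop (380,360), sits in the yellow groove. The tab stays put while the side force has risen from 1.8 N to 6.7 N, so the arm is on its stop. Handing in.

```bash
python3 -c "
from plant import r
print(r.finish_job())"
```

```text
the job is handed in; nothing more can be done
None
```

I touched the probe tip on the red pad and then the blue, for at least half a second each. The probe, still in the gripper, is now holding the clamp arm open at its stop with its tip about 12 mm above the base plate. I judged the stop from the push rising from 1.8 N to 6.7 N while the tab stayed put, because the hand hid the black post.

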